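# Point out the bottle for the kiln and mark its place

## Task

Show which piece goes into the next firing: hold the fingertips a few centimetres above the mouth of the narrow-necked bottle on the ware board for at least two seconds, without touching it. Then gently push the marker along its rail with the outside of the fingers until it stands level with the bottle, straight in front of it, and move clear. Grip and lift nothing, and leave all the pottery and the other things on the table where they are.

Things in the scene. Friction and masses are not known exactly. Their poses are not given: they have to be found in the camera images.
- board: Plywood ware board fixed to the table, 240 (x) by 580 (y) by 20 mm thick; origin under its centre, at table height. Its +x axis points from the rail to the pottery, y runs along rail and row. Four pieces of pottery stand in a row along y, 60 mm to +x of the centre, about 105 mm apart, in any order.
- marker: Marker sliding on a rail along the robot's side of the board, 85 mm to -x of its centre line. Origin on the board's top under the post's centre; axes as the board's. Starts near the rail's -y end, beyond the row; slides only along board y, -240 to +230 mm from centre; resists with 2 N plus 4 N per m/s, stays where left. Level with the bottle: both have the same board y.
- marker_top (a point): Centre of the top of the marker's post, 82 mm over the board. The post is dark wood, upright, 22 (x) by 24 (y) mm; it stands on a steel carriage 40 by 40 mm whose top is 27 mm over the board, with a small arrow towards the row.
- bottle: The narrow-necked bottle: unglazed buff clay, round, 150 mm high, body 72 mm across, shoulders drawn in to a neck 22 mm thick and a 30 mm lip. Loose, 0.25 to 0.5 kg, standing upright; origin at the centre of its foot, z up, its axes parallel to the board's.
- bottle_mouth (a point): Centre of the bottle's mouth, on top of its lip, 150 mm above its foot.
- beaker: Straight cylindrical beaker of the same clay, 68 mm across, 140 mm high, wide mouth; origin at the centre of its foot. Loose; leave alone.
- bowl: Small open bowl of the same clay, 78 mm across, 50 mm high; origin at the centre of its foot. Loose; leave alone.
- cat: Sitting cat figurine of the same clay, about 60 mm wide, 120 mm high with its ears; origin under its middle. Loose; leave alone.
- knife: Modelling knife, wooden handle and steel blade, 165 mm long and 14 mm high, lying along the board's y between the rail and the row; origin under its middle. Loose; leave alone.
- rib: Flat wooden shaping rib, 60 by 100 by 12 mm, on the table to the left; origin under its centre. Loose; leave alone.
- mug: White mug, 80 mm across, 90 mm high, on the table to the left; origin at the centre of its foot. Loose; leave alone.
- jar: White plastic jar, 70 mm across, 90 mm high, on the table to the right; origin at the centre of its foot. Loose; leave alone.

How it is judged:
On the way, in this order (a step that is already met when the one before it is completed fails the run):
1. the tool point dwells just above the bottle's mouth, without contact: TCP within 25 mm of it sideways and 20 to 85 mm over it (fingertips about 1 to 65 mm over it), for 2 s (horizontal distance between the grasp point and bottle_mouth below 0.025 m and z of the grasp point in the frame of bottle_mouth between 0.02 and 0.085 m and contact force between anything else and the fingers below 0.3 N), for 2 s.
2. then the marker is pushed level with the bottle, within 15 mm along the rail (y of marker in the frame of bottle between -0.015 and 0.015 m), for 0.2 s.
At the end, for the whole second after the job is handed in: The marker stands still within 15 mm (along the rail) of level with the bottle; the four pieces of pottery stand upright within 10 mm of where they were, and the knife, rib, mug and jar within 20 mm (all of step 2 and linear speed of marker below 0.005 m/s and distance of each of bottle, beaker, bowl, cat from where it was at the start of the episode below 0.01 m and angle between each of bottle, beaker, bowl, cat's own z axis and vertical below 0.1 rad and distance of each of knife, rib, mug, jar from where it was at the start of the episode below 0.02 m); the robot touches nothing.
It fails at once if the robot touches a piece of pottery on the board (over 0.5 N) (contact force between any of the fingers, the arm and bottle above 0.5 N or contact force between any of the fingers, the arm and beaker above 0.5 N or contact force between any of the fingers, the arm and bowl above 0.5 N or contact force between any of the fingers, the arm and cat above 0.5 N).
It fails at once if pottery is shifted by more than 10 mm, lifted or tipped (distance of any of bottle, beaker, bowl, cat from where it was at the start of the episode above 0.01 m or angle between any of bottle, beaker, bowl, cat's own z axis and vertical above 0.15 rad).
It fails at once if the knife, rib, mug or jar is shifted or lifted by more than 20 mm (distance of any of knife, rib, mug, jar from where it was at the start of the episode above 0.02 m).
It fails at once if the marker is gripped, or pushed harder than 25 N (contact force between any of the fingers, the arm and marker above 25 N).
It also fails if it takes over 54 s, if anything falls off the work surface, if the arm or the gripper's body presses on something with over 40 N, if the wrist force passes 120 N, or if a joint passes its speed limit or range.

## Robot

A 6-joint arm with a two-finger parallel gripper is mounted at the origin on the work surface. World frame = base frame: x ahead of the robot, y to its left, z up, the work surface at z = 0. Lengths are in m, angles in rad, forces in N, time in s.
With the tool pointing down it reaches from about 0.275 to 0.75 m from the base axis. Payload 10.2 kg.
Tool frame: the origin (TCP) lies between the finger pads, 19 mm behind the fingertips; this is the grasp point; z points along the fingers, y is the line along which they close (so a half turn about z gives the same grasp; the last joint's range is limited). The gripper opens to 85 mm and grips with 20 to 120 N. Pads are 22 mm wide; open, the fingers measure 114 mm over their backs; the gripper's body (76 mm by 85 mm) begins 54 mm behind the grasp point. The pads swing forward as they close: fully open they stand 13 mm farther back than shut.
Start: joints at [0.942, 0.313, 1.498, -0, 1.331, -0.223], TCP at [0.207, 0.482, 0.25] pointing down, gripper open.
Joint ranges: [-2.94, 2.94], [-0.97, 2.17], [0.19, 2.56], [-1.23, 4.37], [0.02, 3.11], [-2.88, 2.88]. Speed limits (rad/s): [2.39, 2.39, 3.01, 3.14, 3.14, 3.14].

## Interface

Orientations are given as a unit quaternion [x, y, z, w].
In Python, from bench import env, kinematics, monitor, eyes, job gives the robot as it stands. The module is installed in compiled form; this text tells all that it offers. Calls block until the motion is done:
- env.reach(position, orientation): joint-space move of the TCP to a pose.
- env.movel(position, velocity=0.15, frame=None, guard=None): straight line of the TCP; frame=None keeps the orientation; velocity is the mean speed in m/s. With guard (N) it stops when the force on the tool has changed by that much, and returns True; else False.
- env.set_joints(angles): joint-space move.
- env.release() and env.close_gripper(effort=None): open the fingers fully, or close them until they stop; effort is the grip in N (None keeps the last).
- env.hold(seconds).
- kinematics.ik(position, orientation): joint angles nearest the present ones, or None.
- monitor.sense(): the state.
- eyes.grab_frame(name): name is "scene" or "side" or "wrist"; returns a dict with "frame" (384x512x3 uint8, red, green, blue), "mtx" (3x3 intrinsics, pixels), "view" (4x4, takes a point from world to camera coordinates). Camera axes: x right, y down, z forward; pixel columns grow to the right and rows downward; lengths in m; the calibration is good to about 2 mm. A picture is of the moment at which its call begins. There is no depth.
A pose or a line that the arm cannot do raises env.MotionError and nothing moves.
- job.hand_in(): hands the job in; it is judged then, once.
The state is a dict: "clock": time; "joints": joint angles; "qvel": joint speeds; "joint_efforts": joint torques, N m; "position": TCP position; "ee_rot": TCP orientation; "contact_force": force on the tool from outside, world axes, zero at the start; "ft_torque": the same for the moment, N m; "finger_gap": opening from 0.0 (shut) to 1.0 (fully open); "gripper_force": force on a finger pad.
Only numpy, scipy, OpenCV 4.12 (cv2) and the standard library are available. Lean on these libraries where they do the work, as an engineer would, in place of code of your own. Each camera call takes 0.05 s, during which the arm holds its last target. There are 200 camera calls.

## Working session

There is one attempt and no reset: what is moved stays moved. The work goes in short steps, each a Python script; the robot and the scene stay as the last script left them, time stands still between calls to the robot, and variables do not carry over. Pictures are saved under pics/ and viewed, at most 10 in all, crops included, and the job is handed in when it is done.

```bash
mkdir -p pics
python3 - <<'E'
from bench import env,kinematics,monitor,eyes
import cv2,pickle,numpy as np
d={n:eyes.grab_frame(n) for n in("scene","side")}
pickle.dump(d,open("f0.pkl","wb"))
for n in d: cv2.imwrite(f"pics/{n}0.png",cv2.resize(d[n]["frame"][:,:,::-1],(800,600),interpolation=cv2.INTER_CUBIC)); print(n,d[n]["mtx"],np.linalg.inv(d[n]["view"]).round(3))
s=monitor.sense();print(s["clock"],s["position"],s["ee_rot"],s["finger_gap"])
E
```

```text
scene [[381.16185238   0.         252.99032055]
 [  0.         381.16185238 189.04628659]
 [  0.           0.           1.        ]] [[-0.708  0.534 -0.461  1.06 ]
 [ 0.706  0.547 -0.449  0.504]
 [ 0.013 -0.644 -0.765  1.054]
 [ 0.     0.     0.     1.   ]]
side [[373.42668113   0.         258.38988975]
 [  0.         373.42668113 192.63587042]
 [  0.           0.           1.        ]] [[ 0.928 -0.288  0.236  0.19 ]
 [-0.372 -0.703  0.607 -0.863]
 [-0.009 -0.651 -0.759  1.163]
 [ 0.     0.     0.     1.   ]]
0.1 [0.20711695 0.48218301 0.24947809] [ 2.01522752e-01  9.79483648e-01 -5.38788426e-04 -2.71087822e-04] 0.9961415135568085
```

View pics/scene0.png

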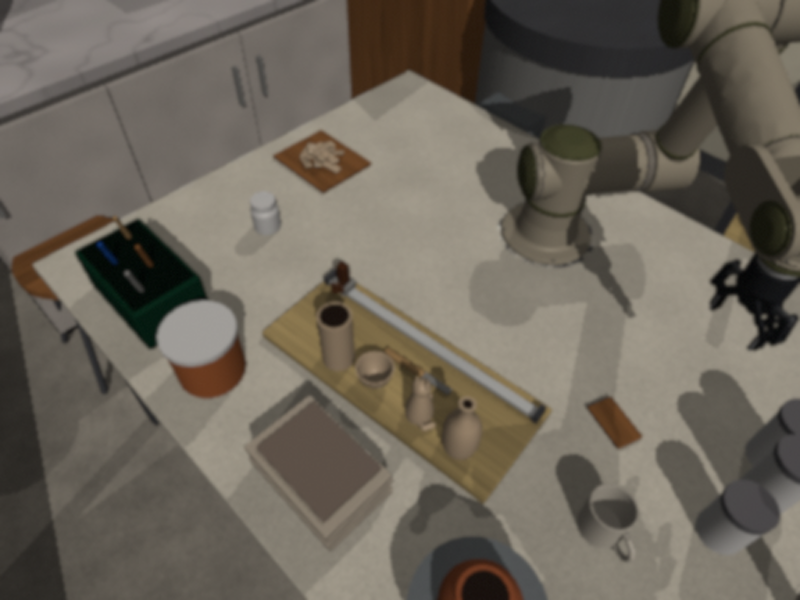

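View pics/side0.png

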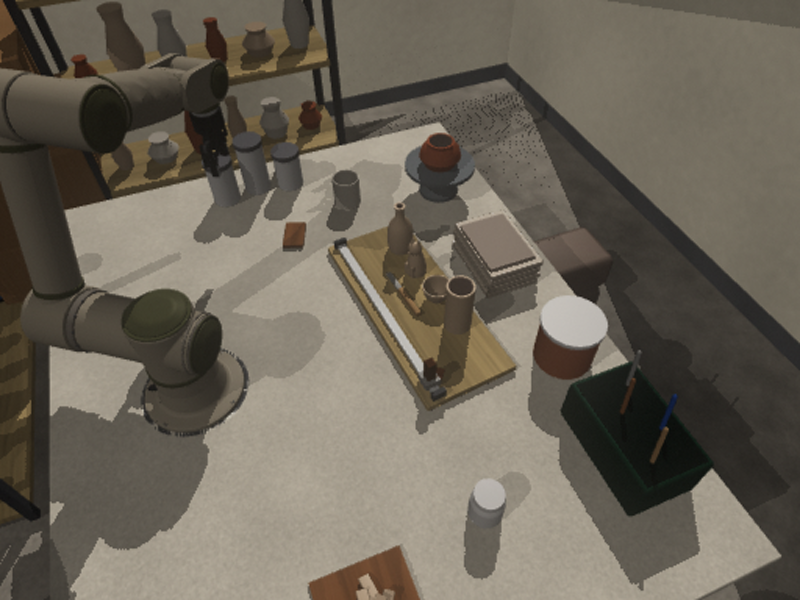

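The bottle is at the +y end: its mouth is at about (467,404) in scene and (400,208) in side. The marker top is at about (343,266) and (430,363). I'll enlarge these areas.

Run:
```python
import cv2,pickle,numpy as np
d=pickle.load(open("f0.pkl","rb"))
def c(n,x,y,w=50,h=75): return cv2.resize(d[n]["frame"][y:y+h,x:x+w,::-1],None,fx=8,fy=8,interpolation=cv2.INTER_CUBIC)
cv2.imwrite("pics/c1.png",np.hstack([c("scene",270,240),c("side",230,120)]))
cv2.imwrite("pics/c2.png",np.hstack([c("scene",195,150),c("side",250,215)]))
```

```text
(no output)
```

View pics/c1.png

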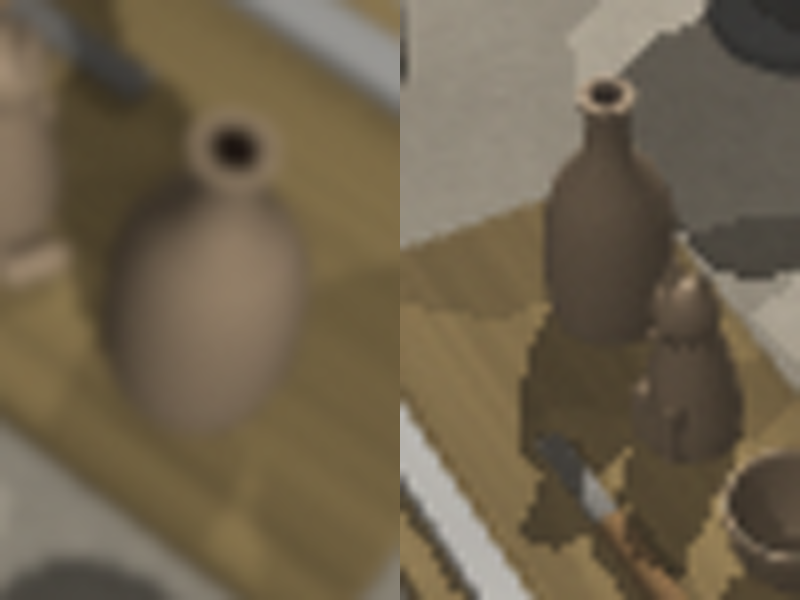

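View pics/c2.png

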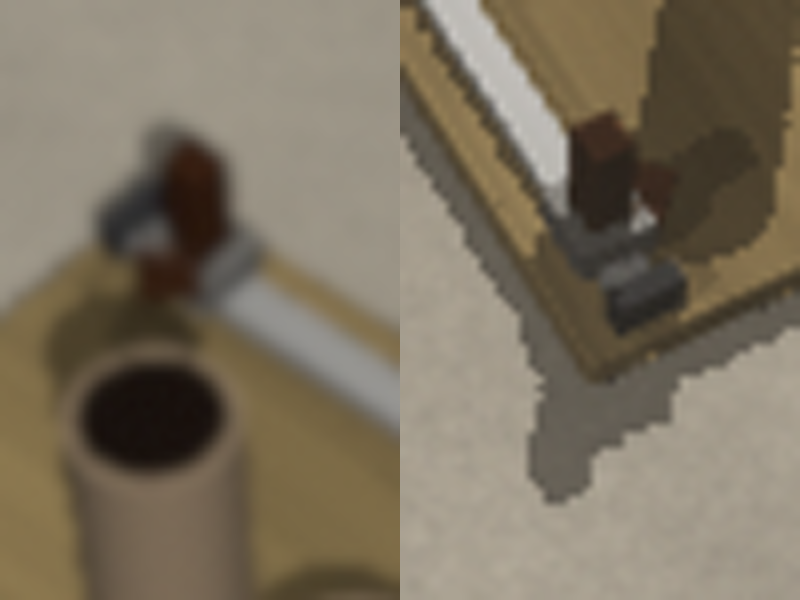

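```bash
cat > h.py <<'E'
import cv2,pickle,numpy as np
def P(f): return f["mtx"]@f["view"][:3]
def tri(f1,p1,f2,p2):
    X=cv2.triangulatePoints(P(f1),P(f2),np.array(p1,float),np.array(p2,float)).ravel(); X=X[:3]/X[3]
    e=[(lambda q:q[:2]/q[2])(P(f)@np.append(X,1))-p for f,p in((f1,p1),(f2,p2))]
    return X,np.round(e,2)
def plane(f,p,z):
    T=np.linalg.inv(f["view"]); r=T[:3,:3]@np.linalg.inv(f["mtx"])@[*p,1]; return T[:3,3]+r*(z-T[2,3])/r[2]
E
python3 - <<'E'
from h import *
d=pickle.load(open("f0.pkl","rb"));a,b=d["scene"],d["side"]
print("mouth",*tri(a,(299,258.1),b,(255.3,131.4)))
print("mark",*tri(a,(218.9,169.3),b,(274.8,230.8)))
k=.64
for n,p in {"++":(487,497),"+-":(551,410),"-+":(263,332)}.items(): print("scene",n,plane(a,np.array(p)*k-.2,.02))
for n,p in {"--":(432,403),"+-":(329,248),"-+":(516,365)}.items(): print("side",n,plane(b,np.array(p)*k-.2,.02))
print("knife",plane(b,(230+170/8,120+440/8),.03))
E
```

```text
mouth [0.60819388 0.23892663 0.17094007] [[ 0.09 -0.03]
 [ 0.06  0.02]]
mark [ 0.50699897 -0.19752214  0.10250511] [[ 0.04 -0.01]
 [ 0.05  0.01]]
scene ++ [0.64940596 0.34019393 0.02      ]
scene +- [0.42511883 0.31768818 0.02      ]
scene -+ [ 0.71254932 -0.22967001  0.02      ]
side -- [ 0.49084932 -0.25244457  0.02      ]
side +- [0.42289998 0.31258986 0.02      ]
side -+ [ 0.71499839 -0.23291858  0.02      ]
knife [0.54979624 0.14328669 0.03      ]
```

Triangulation gives the mouth at z 0.171 and the marker top at z 0.1025, and both agree with the text. The board yaw is about 0.112 rad. Next I close the gripper, hover over the bottle, and check how clear the jar is.

```bash
cat >> h.py <<'E'
yaw=.112; C=np.array([.5694,.0428]); ux=np.array([np.cos(yaw),np.sin(yaw)]); uy=np.array([-ux[1],ux[0]])
def W(bx,by,z): return np.append(C+bx*ux+by*uy,z)
def B(p): v=np.asarray(p)[:2]-C; return np.round([v@ux,v@uy],4)
phi=np.pi/2+yaw/2; Q=np.array([np.cos(phi),np.sin(phi),0,0])
M=np.array([.6082,.2389,.171])
E
python3 - <<'E'
from h import *
from bench import env,kinematics,monitor,eyes
d=pickle.load(open("f0.pkl","rb"))
print("jar",B(plane(d["side"],np.array((489,492))*.64,.09)),"mouth",B(M))
env.close_gripper(20)
env.reach(M+[0,0,.12],Q)
env.movel(M+[0,0,.05])
f0=monitor.sense(); env.hold(2.6)
a,b=eyes.grab_frame("scene"),eyes.grab_frame("side")
c=lambda f,x,y:cv2.resize(f["frame"][y:y+75,x:x+50,::-1],None,fx=8,fy=8,interpolation=cv2.INTER_CUBIC)
cv2.imwrite("pics/hov.png",np.hstack([c(a,270,215),c(b,230,85)]))
s=monitor.sense();print(s["clock"],s["position"],s["joints"],s["finger_gap"],s["contact_force"])
for by in(-.3,.17): print(kinematics.ik(W(-.087,by,.083),Q))
E
```

```text
jar [-0.1352 -0.5388] mouth [0.0605 0.1905]
5.9 [0.6081911  0.23891322 0.22098264] [ 1.95369574e-01  6.23654000e-01  1.10239023e+00  2.32435053e-06
  1.41558218e+00 -1.48747189e+00] -0.0005252066790333741 [-0.23793292  0.88031579  0.3293795 ]
[-6.75840246e-01  6.08441405e-01  1.51492680e+00 -4.44089210e-16
  1.01822445e+00 -2.35863657e+00]
[ 1.78756706e-01  4.73747474e-01  1.74928042e+00 -4.44089210e-16
  9.18564754e-01 -1.50403962e+00]
```

View pics/hov.png

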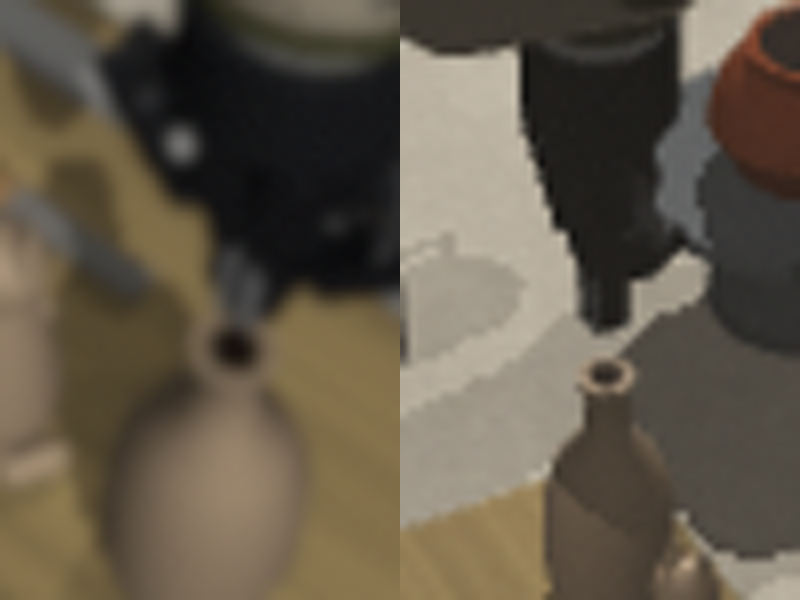

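The fingertips are centred just above the mouth with a clear gap in both views (tip about (605,325), mouth (605,375) in the right half). The gripper's knuckles spread along its closing axis, so I'll turn it 90° and push with the slim flat sides of the shut fingers.

```bash
cat >> h.py <<'E'
p2=phi+np.pi/4; Q2=np.array([np.cos(p2),np.sin(p2),0,0])
E
python3 - <<'E'
from h import *
from bench import env,kinematics,monitor,eyes
print(kinematics.ik(W(-.087,-.3,.084),Q2))
env.movel(M+[0,0,.13])
env.reach(W(-.087,-.295,.26),Q2)
env.movel(W(-.087,-.295,.084),velocity=.12)
env.movel(W(-.087,-.25,.084),velocity=.03)
env.movel(W(-.087,.155,.084),velocity=.06)
s=monitor.sense();print(s["clock"],B(s["position"]),s["position"],s["joints"],s["contact_force"])
d={n:eyes.grab_frame(n) for n in("scene","side")}; pickle.dump(d,open("f1.pkl","wb"))
c=lambda n,x,y:cv2.resize(d[n]["frame"][y:y+75,x:x+50,::-1],None,fx=8,fy=8,interpolation=cv2.INTER_CUBIC)
cv2.imwrite("pics/push.png",np.hstack([c("scene",300,205),c("side",205,130)]))
E
```

```text
[-6.75840246e-01  6.07062533e-01  1.51424852e+00 -4.44089210e-16
  1.02028160e+00  2.35375241e+00]Traceback (most recent call last):
  File "<stdin>", line 8, in <module>
bench.MotionError: the arm cannot follow that straight line within its joint ranges
```

```bash
cat >> h.py <<'E'
p2=phi-np.pi/4; Q2=np.array([np.cos(p2),np.sin(p2),0,0])
E
python3 - <<'E'
from h import *
from bench import env,kinematics,monitor,eyes
env.movel(W(-.087,-.295,.084))
env.movel(W(-.087,-.295,.16))
q=kinematics.ik(W(-.087,-.295,.16),Q2); print(q)
env.reach(W(-.087,-.295,.16),Q2)
env.movel(W(-.087,-.295,.084),velocity=.12)
env.movel(W(-.087,-.25,.084),velocity=.03)
env.movel(W(-.087,.155,.084),velocity=.06)
s=monitor.sense();print(s["clock"],B(s["position"]),s["position"],s["joints"],s["contact_force"])
d={n:eyes.grab_frame(n) for n in("scene","side")}; pickle.dump(d,open("f1.pkl","wb"))
c=lambda n,x,y:cv2.resize(d[n]["frame"][y:y+75,x:x+50,::-1],None,fx=8,fy=8,interpolation=cv2.INTER_CUBIC)
cv2.imwrite("pics/push.png",np.hstack([c("scene",300,205),c("side",205,130)]))
E
```

```text
[-6.69604245e-01  5.08277544e-01  1.45512728e+00 -4.44089210e-16
  1.17818783e+00 -7.81604245e-01]
26.15 [-0.087  0.155] [0.46561797 0.18709782 0.08399496] [ 1.48194954e-01  4.64638233e-01  1.76117468e+00 -1.52690103e-05
  9.15803566e-01  3.62114593e-02] [ 1.99957089 -1.55128934  0.1717292 ]
```

View pics/push.png

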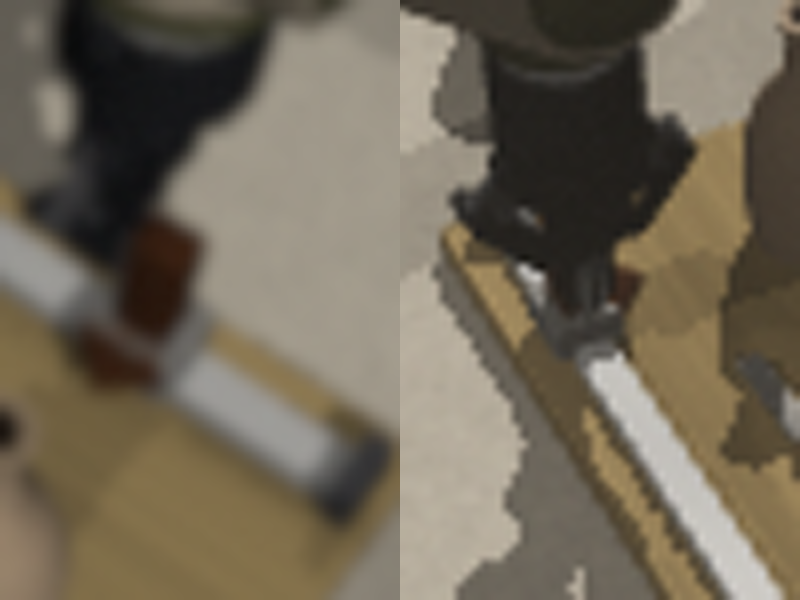

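The marker stands upright against the fingers, with the post top at about (170,236) in the scene crop, a little short of the bottle's level. I'll measure it, finish the push, retreat and check.

Run:
```python
from h import *
from bench import env,monitor,eyes
d=pickle.load(open("f1.pkl","rb"))
m=B(plane(d["scene"],(300+170/8-.4,205+236/8-.4),.102));print("marker",m)
go=.155+.1905-m[1]; print(go)
assert .157<go<.18
env.movel(W(-.087,go,.084),velocity=.03)
env.hold(.4)
env.movel(W(-.087,go-.04,.084),velocity=.05)
env.movel(W(-.087,go-.04,.27))
env.reach(W(-.25,0,.3),Q2)
d={n:eyes.grab_frame(n) for n in("scene","side")}; pickle.dump(d,open("f2.pkl","wb"))
c=lambda n,x,y:cv2.resize(d[n]["frame"][y:y+75,x:x+50,::-1],None,fx=8,fy=8,interpolation=cv2.INTER_CUBIC)
cv2.imwrite("pics/end.png",np.hstack([c("scene",300,205),c("side",205,130)]))
print(monitor.sense()["clock"])
```

```text
marker [-0.085   0.1786]
0.16690000000000002
30.4833
```

View pics/end.png

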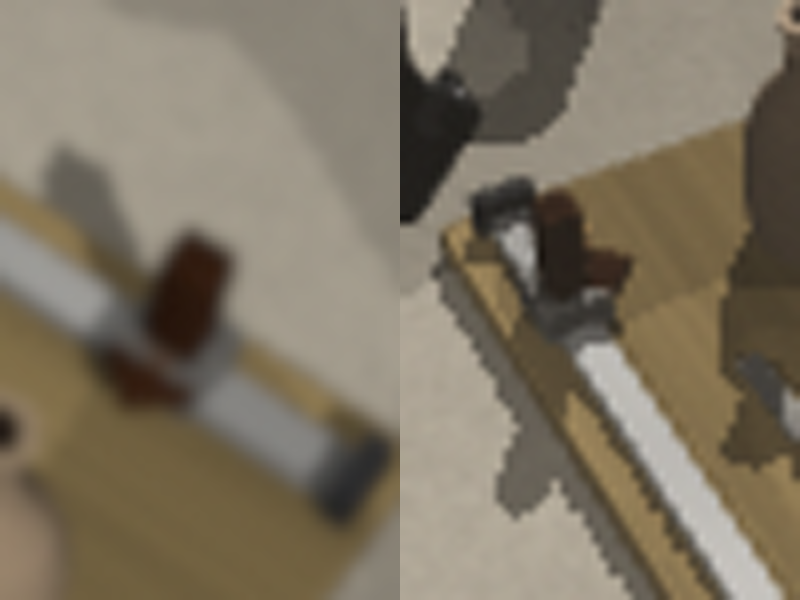

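The marker stands free, with its post top at about (200,250) in the scene half and (558,204) in the side half. The arm is clear and the bottle hasn't moved.

Run:
```python
from h import *
from bench import env,monitor,job
d=pickle.load(open("f2.pkl","rb"))
X,e=tri(d["scene"],(300+200/8-.4,205+250/8-.4),d["side"],(205+158/8-.4,130+204/8-.4)); print(X,e,B(X))
if abs(B(X)[1]-.1905)<.006: env.hold(.5); print(job.hand_in())
```

```text
[0.46413274 0.22313427 0.10483915] [[-0.14  0.05]
 [-0.11 -0.04]] [-0.0845  0.191 ]
the job is handed in; nothing more can be done
None
```

The job is handed in: the fingertips held over the bottle's mouth for 2.6 s, and by my last measurement the marker stands about 0.5 mm from level with the bottle, the arm clear at 30.5 s; the judge returned no verdict.

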